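Clamp the notebook in its holder with the wing nut

ROBOT

A 6-joint arm with a two-finger parallel gripper is mounted at the origin on a cart in front of the work surface, level with it; the furniture and walls round the work are solid. World frame = base frame: x ahead of the robot, y to its left, z up, the work surface at z = 0. Lengths are in m, angles in rad, forces in N, time in s.
With the tool pointing down it reaches from about 0.425 to 0.95 m from the base axis. Payload 14.7 kg.
Tool frame: the origin (TCP) lies at the very end of the fingers, on their centre line; the grasp point (between the pads) lies 19 mm behind it; z points along the fingers, x is the direction in which the jaws open and shut, and the axes are right-handed (so a half turn about z gives the same grasp; the last joint's range is limited). The gripper opens to 85 mm and grips with 20 to 120 N. Pads are 22 mm wide; open, the fingers measure 114 mm over their backs; the gripper's body (76 mm by 85 mm) begins 54 mm behind the grasp point. The pads swing forward as they close: fully open they stand 13 mm farther back than shut.
Start: joints at [-1.348, 0.48, 1.596, -0, 1.065, -0.047], TCP at [0.173, -0.626, 0.231] pointing down, gripper open.
Joint ranges: [-2.75, 2.75], [-0.82, 2.05], [0.23, 2.67], [-1.56, 4.7], [0.09, 2.69], [-2.92, 2.92]. Speed limits (rad/s): [1.89, 1.89, 2.39, 3.01, 3.01, 3.01].

INTERFACE

Orientations are given as a 3x3 rotation matrix whose columns are the frame's x, y, z axes.
In Python, from bench import manip gives the robot as it stands.
- The arm moves only by the shell command python3 -m creep 'ROWS' [FORCE]. ROWS is text: rows parted by semicolons, each of 5 numbers parted by spaces: the gripper's target within -1 to 1 (fully open at 1, half-way at 0, shut at -1), then the shift along the tool's x, y, z in mm, then the turn about the tool's z in degrees. A call has 1 to 12 rows; each row is the pose to reach, as a shift and turn from the pose commanded when the call began, along the tool's axes at that moment; what a row does not reach only later rows make up. A row lasts 1/12 s, in which the tool goes at most 41.7 mm and 7.16 degrees, less where a joint would pass 70% of its speed; a pose out of reach is approached as far as the arm can. A call with a gripper value outside its range is refused whole. The fingers move at their own pace and stop on an object; FORCE is the grip in N (left out, the last holds). Time passes only in rows, so rows that repeat a pose let the fingers close. It gives the time, the measured TCP pose, the force and the opening at its end, in the units of the state.
- manip.sense(): the state, without advancing time (a new reading comes with each control period).
- manip.capture(name): name is "side" or "top"; returns the picture (420x560x3 uint8, blue, green, red); there is no depth.
- manip.camera_model(name): a dict with "fx", "fy", "cx", "cy" (pixels), "xyz" and "orientation" of the camera in the world. Camera axes: x right, y up, looking along -z (the intrinsics and any distortion apply to the point x, -y, -z); pixel columns grow to the right and rows downward; lengths in m; the calibration is good to about 2 mm. A picture is of the moment at which its call begins. camera_model takes no time and is no camera call.
- manip.hand_in(): hands the job in, once; it reports no verdict.
Trained networks look in the newest picture that a camera, given by its name, has taken for a name from the list of things; names that differ only in an ending like _2 or _b are one class to them, and where a whole thing is asked for, a point or a joint stands for the part that bears it (a point fixed in the world has none). Each returns a list of dicts, best first, with "score" (0 to 1); they miss things now and then, are a little off and sometimes report something else, mostly with a low value. They report only what shows in the picture. A call takes as long as a camera call.
- manip.find_in(camera, thing): "position" ([column, row] as shares, 0 to 1, of the picture: columns of its width, rows of its height, amid what is visible of it).
- manip.regions_of(camera, thing): "pixels" (420x560 bool, what is visible of it) and "position" ([column, row] as shares, 0 to 1, of the picture: columns of its width, rows of its height, amid what is visible of it).
- manip.tip_of(camera, thing): "position" ([column, row] as shares, 0 to 1, of the picture: columns of its width, rows of its height: a listed point, or the origin of a listed thing).
The state is a dict: "clock": time; "joints": joint angles; "joint_vel": joint speeds; "effort": joint torques, N m; "tcp_pos": TCP position; "orientation": TCP orientation; "wrist_force": force on the tool from outside, world axes, zero at the start; "wrist_torque": the same for the moment, N m; "gripper_width": finger opening in m.
Only numpy, scipy, OpenCV 4.12 (cv2) and the standard library are available. Lean on these libraries where they do the work, as an engineer would, in place of code of your own. Each camera call takes 0.05 s, during which the arm holds its last target.

TASK

Push the black notebook along its wooden holder until it is fully home against the steel stop block under the clamp bar. Then tighten the wing nut by pushing its wings round clockwise (seen from above) with the fingertips, stroke after stroke, until it will turn no further and the rubber foot clamps the notebook. Do not pick the notebook up, do not disturb the things standing round the holder, and finish clear of everything.

Things in the scene. Friction and masses are not known exactly. Their poses are not given: they have to be found in the camera images.
- holder: Fixed wooden holder on the worktop. Origin at z = 0, mid-place of the notebook's home; x axis is the way the notebook is pushed (to the stop), z up. Base board 225 x 130 x 10 mm (x -100 to +125), top at z = 10 mm. Two side rails along x (x -70 to +70), inner faces at y = -54 and +54, tops at z = 20 mm. A wall cabinet hangs over world x > 0.54 m, y > -0.26 m, from z = 0.45 m up.
- stop_face (a point): Middle of the steel stop block's face that the notebook meets: at holder x = 70, y = 0, z = 20 mm; axes as the holder's. The block is 50 mm long (x), 112 mm wide, its top at z = 30 mm. A fixed upright steel stud, 10 mm thick, topping out at z = 90 mm, stands on it at holder x = 92, y = 0 and carries clamp bar and wing nut.
- bar_top (a point): Top of the steel clamp bar on the stud axis (holder x = 92, y = 0). The bar, 80 x 34 x 8 mm, lies along the holder's x (38 to 118 mm) and only moves up and down: its top is at z = 50.5 mm with the nut at 0 rad and 39.9 mm when fully tight. A washer 3 mm thick, 20 mm across, lies between it and the nut.
- notebook: Black notebook, 140 x 100 mm, body 12 mm thick (with its binding edge 16 mm), about 0.1 kg, loose, flat between the rails on the base board (underside z = 10, top z = 22 mm), length along the holder's x. Origin: centre of its underside, x along its length. It starts 25 to 45 mm short of the stop block; home is with its end touching the block, its origin at holder x = 0 to 1 mm.
- wing_nut (a joint): Turn of the wing nut on the stud in rad: 0 fully loose, grows clockwise seen from above, hard stop at 6.6 (fully tight). Starts between 0 and 1.8. Friction about 0.04 N m; stays where it is left. Each rad lowers nut, bar and foot by 1.6 mm.
- nut_centre (a point): On the wing nut's vertical axis at mid height of its ears; turns with the nut: x along the two wings (180 degrees apart), z up. At z = 70.5 mm when fully loose, 59.9 mm fully tight. Steel; hub 23 mm across; each wing an upright plate 6 mm thick reaching 40 mm from the axis, its outer part a round ear, 24 mm across, from 12 mm below to 12 mm above this point.
- press_foot: Round black rubber foot, 16 mm across, under the nose of the clamp bar at holder x = 50, y = 0; origin at the centre of its underside, at z = 29.5 mm with the nut at 0 rad. It is sprung in the bar (2.5 N/mm) and so presses the notebook with about 7 N when the nut is fully tight; it meets the notebook's top at about 4.7 rad of nut turn.
- teaspoon: Bystander: steel teaspoon, 130 x 26 x 11 mm, lying near the holder. Origin: centre of its underside.
- tea_light: Bystander: tea light, 38 mm across, 15 mm tall. Origin: centre of its underside.
- garlic: Bystander: bulb of garlic, 56 mm across, 56 mm tall. Origin: centre of its underside.
- lime: Bystander: green lime, 48 x 44 x 45 mm. Origin: centre of its underside.
- salt_shaker: Bystander: glass shaker with a steel cap, 44 mm across, 90 mm tall. Origin: centre of its underside.
- spoon_rest: Bystander: pale shallow dish, 93 mm across, 12 mm tall. Origin: centre of its underside.

How it is judged:
By the outcome, as a careful person would: the job done as asked, in the order asked, and still so for the second after the job is handed in, with the robot touching nothing.
It also fails if it takes over 58 s, if anything falls off the work surface, if the arm or the gripper's body presses on something with over 40 N, if the wrist force passes 120 N, or if a joint passes its speed limit or range.

## Working session

There is one attempt and no reset: what is moved stays moved. The work goes in short steps, Python scripts to look and compute and a shell command to move; the robot and the scene stay as the last step left them, time stands still between calls to the robot, and variables do not carry over. Pictures are saved under pics/ and viewed, and the job is handed in when it is done.

```bash
ls; mkdir -p pics
python3 - <<'E'
from bench import manip
import cv2
s=manip.sense(); print(s)
for n in("side","top"):
    cv2.imwrite(f"pics/{n}0.png",manip.capture(n)); print(n,manip.camera_model(n))
E
```

```text
pics
{'clock': 0.0, 'joints': array([-1.34757043e+00,  4.80838724e-01,  1.59687507e+00, -1.88753400e-05,
        1.06509644e+00, -4.66271027e-02]), 'joint_vel': array([ 8.06501742e-04, -8.32191519e-05, -5.39475304e-04,  6.60548591e-04,
        1.47993516e-03,  1.22801298e-03]), 'effort': array([-6.90731522e-04, -9.50669074e+01, -4.30187845e+01, -1.53505594e-04,
        1.24842345e-02,  2.75878324e-05]), 'tcp_pos': array([ 0.17318888, -0.62607296,  0.23066748]), 'orientation': array([[ 2.66598409e-01, -9.63807661e-01, -2.85645163e-04],
       [-9.63806935e-01, -2.66598559e-01,  1.18370682e-03],
       [-1.21701829e-03, -4.02675669e-05, -9.99999259e-01]]), 'wrist_force': array([-0.03448846, -0.38911243, -0.00973138]), 'wrist_torque': array([-0.06971439, -0.037638  , -0.00972948]), 'gripper_width': 0.0854308724415038}
side {'fx': 468.5357591455462, 'fy': 468.5357591455462, 'cx': 285.44934329308313, 'cy': 207.36346984026082, 'xyz': array([ 0.28262797, -1.09102821,  0.51398596]), 'orientation': array([[ 0.98539893,  0.05551698, -0.16095596],
       [-0.16944354,  0.41231393, -0.89514586],
       [ 0.01666859,  0.90934872,  0.41570069]])}
top {'fx': 408.1944266972659, 'fy': 408.1944266972659, 'cx': 278.0892157024917, 'cy': 209.95638230501385, 'xyz': array([ 0.39505774, -0.10605953,  1.07013646]), 'orientation': array([[ 0.02513169,  0.99749174, -0.0661712 ],
       [-0.99965366,  0.02559278,  0.00612955],
       [ 0.00780768,  0.06599424,  0.99778946]])}
```

View pics/side0.png

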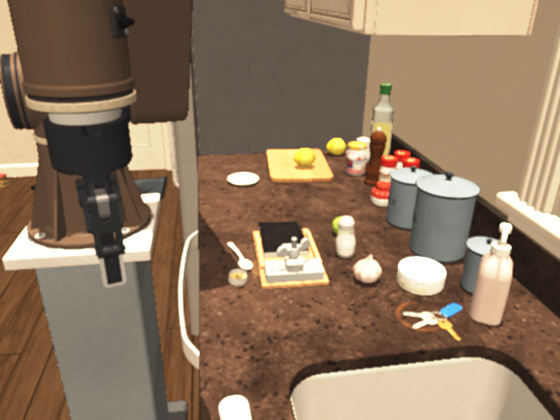

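View pics/top0.png

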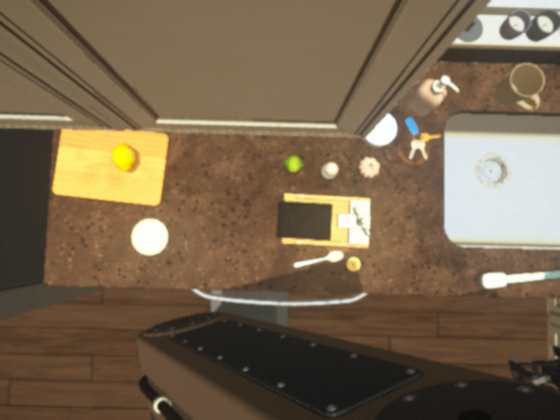

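The side picture shows the holder around (290,258) with the nut at about (292,250); in the top picture the holder spans about (280–370, 195–247). The stop lies toward world -y. Next I'll measure it.

```bash
cat > h.py <<'E'
from bench import manip
import numpy as np, cv2
from scipy.optimize import least_squares
def proj(n,P):
    c=manip.camera_model(n); q=(np.asarray(P,float).reshape(-1,3)-c['xyz'])@c['orientation']
    return np.c_[c['cx']+c['fx']*q[:,0]/-q[:,2], c['cy']+c['fy']*(-q[:,1])/-q[:,2]]
def ray(n,uv,z):
    c=manip.camera_model(n); d=c['orientation']@np.array([(uv[0]-c['cx'])/c['fx'],-(uv[1]-c['cy'])/c['fy'],-1])
    return c['xyz']+d*(z-c['xyz'][2])/d[2]
def tip(n,t): return [(round(r['score'],2),np.array(r['position'])*[560,420]) for r in manip.tip_of(n,t)[:2]]
def H(o,yaw,P): # holder->world, mm
    c,s=np.cos(yaw),np.sin(yaw); P=np.asarray(P,float).reshape(-1,3)/1000
    return np.c_[o[0]+c*P[:,0]-s*P[:,1],o[1]+s*P[:,0]+c*P[:,1],P[:,2]]
E
python3 - <<'E'
from h import *
for n in("side","top"):
    im=cv2.imread(f"pics/{n}0.png")
    a,b,c,d=(220,190,340,300) if n=="side" else (260,140,400,280)
    cv2.imwrite(f"pics/{n}0z.png",cv2.resize(im[b:d,a:c],None,fx=5,fy=5,interpolation=cv2.INTER_CUBIC))
Z=dict(holder=0,stop_face=.02,bar_top=.049,nut_centre=.069,notebook=.01,press_foot=.028,teaspoon=0,tea_light=0,garlic=0,lime=0,salt_shaker=0)
for t,z in Z.items():
    for n in("side","top"):
        print(t,n,[(s,u.round(1),ray(n,u,z).round(4)) for s,u in tip(n,t)])
E
```

```text
holder side [(0.96, array([285.6, 256.7]), array([ 0.4388, -0.2351,  0.    ]))]
holder top [(0.57, array([318.2, 218.4]), array([ 0.4465, -0.2185,  0.    ]))]
stop_face side [(0.78, array([290.4, 262.9]), array([ 0.4382, -0.2939,  0.02  ]))]
stop_face top [(0.6, array([318.3, 257.1]), array([ 0.3464, -0.2185,  0.02  ])), (0.55, array([350.2, 221.8]), array([ 0.4389, -0.2991,  0.02  ]))]
bar_top side [(0.61, array([292.3, 255.6]), array([ 0.4376, -0.3145,  0.049 ]))]
bar_top top [(0.75, array([360. , 224.4]), array([ 0.4318, -0.3184,  0.049 ])), (0.67, array([326.7, 172.4]), array([ 0.5609, -0.2327,  0.049 ]))]
nut_centre side [(0.88, array([295.6, 246.3]), array([ 0.4438, -0.314 ,  0.069 ]))]
nut_centre top [(0.65, array([360.4, 223.3]), array([ 0.4338, -0.3152,  0.069 ])), (0.5, array([320.7, 221.1]), array([ 0.4367, -0.2175,  0.069 ]))]
notebook side [(0.68, array([280.2, 241.9]), array([ 0.4349, -0.1867,  0.01  ]))]
notebook top [(0.69, array([303.1, 218.6]), array([ 0.4445, -0.1782,  0.01  ]))]
press_foot side []
press_foot top []
teaspoon side [(0.53, array([236.9, 258. ]), array([ 0.3353, -0.2258,  0.    ]))]
teaspoon top [(0.57, array([318.6, 258.9]), array([ 0.3408, -0.2215,  0.    ]))]
tea_light side [(0.83, array([242.4, 281.5]), array([ 0.3391, -0.3165,  0.    ]))]
tea_light top [(0.7, array([349.5, 263.9]), array([ 0.3299, -0.3024,  0.    ]))]
garlic side [(0.59, array([367.3, 276.6]), array([ 0.5878, -0.3352,  0.    ]))]
garlic top [(0.9, array([365.6, 170.6]), array([ 0.5764, -0.3418,  0.    ]))]
lime side [(0.56, array([341.3, 234.4]), array([ 0.5861, -0.1526,  0.    ]))]
lime top [(0.49, array([291.6, 165.9]), array([ 0.5838, -0.1454,  0.    ]))]
salt_shaker side [(0.6, array([344. , 253.1]), array([ 0.5678, -0.238 ,  0.    ]))]
salt_shaker top [(0.74, array([322.7, 172.4]), array([ 0.5686, -0.2281,  0.    ]))]
```

View pics/side0z.png

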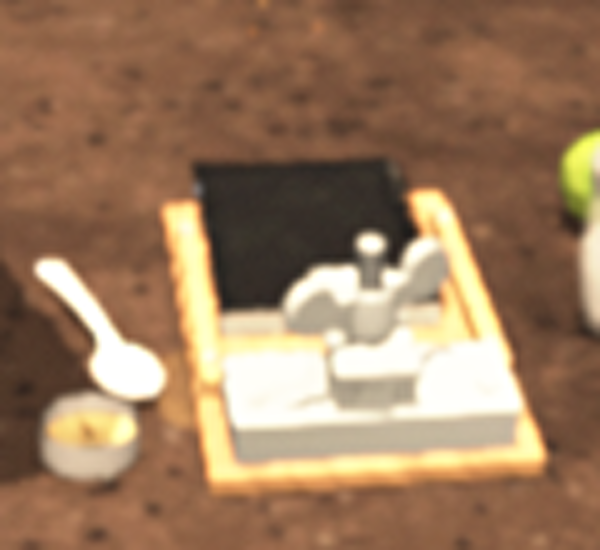

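View pics/top0z.png

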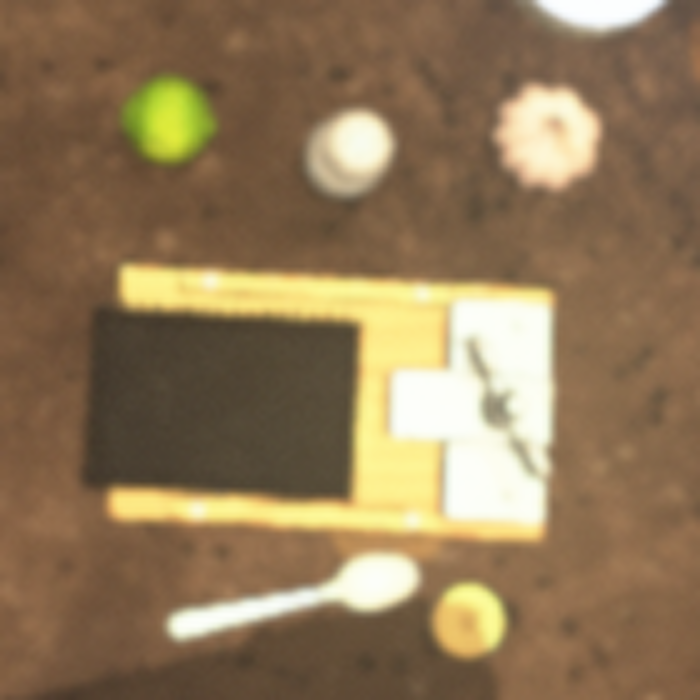

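```bash
cat > fit.py <<'E'
from h import *
def c(z,n): o=(220,190) if n=='side' else (260,140); return (np.array(z,float)+.5)/5-.5+o
pts=[('top',(118,268),(-100,65,10)),('top',(108,518),(-100,-65,10)),('top',(553,291),(125,65,10)),('top',(544,540),(125,-65,10)),
('top',(450,298),(70,56,30)),('top',(443,518),(70,-56,30)),('top',(547,525),(120,-56,30)),('top',(552,300),(120,56,30)),('top',(390,369),(38,17,49)),('top',(388,437),(38,-17,49)),
('side',(235,428),(120,-56,30)),('side',(520,412),(120,56,30)),('side',(223,352),(70,-56,30)),('side',(212,477),(125,-65,10)),('side',(545,460),(125,65,10)),('side',(240,460),(120,-56,10)),('side',(518,443),(120,56,10))]
ns=[p[0] for p in pts]; uv=np.array([c(p[1],p[0]) for p in pts]); P=np.array([p[2] for p in pts])
def res(v):
    W=H(v[:2],v[2],P); r=[]
    # per-camera shared translation slack (2 mm calibration) not modelled
    return np.array([proj(n,w)[0] for n,w in zip(ns,W)])-uv
f=least_squares(lambda v:res(v).ravel(),[.44,-.22,-1.57],loss='soft_l1')
print(f.x.round(4)); print(res(f.x).round(1).tolist())
for k in('top','side'):
    m=[i for i,n in enumerate(ns) if n==k]
    g=least_squares(lambda v:res(v)[m].ravel(),[.44,-.22,-1.57],loss='soft_l1'); print(k,g.x.round(4),g.cost)
o,y=f.x[:2],f.x[2]
nb=[('top',(97,310)),('top',(358,322)),('top',(353,500)),('top',(83,487)),('side',(195,165)),('side',(390,160))]
R=np.array([[np.cos(y),np.sin(y)],[-np.sin(y),np.cos(y)]])
for n,z in nb: print('nb',n,(R@(ray(n,c(z,n),.022)[:2]-o)*1000).round(1))
nut=H(o,y,[92,0,68]); print('nut axis',nut)
for z in [(470,338),(545,475)]:
    print('wing',(R@(ray('top',c(z,'top'),.068)[:2]-o)*1000).round(1))
for z in [(305,305),(430,262),(370,240)]: pass
E
python3 fit.py
```

```text
[ 0.4419 -0.2248 -1.5959]
[[0.6, 0.1], [0.1, -0.0], [-0.4, -0.1], [-0.4, -0.1], [0.5, 0.1], [0.2, -0.1], [-1.0, -0.5], [-0.4, 0.7], [0.5, 0.0], [0.4, -0.0], [-0.2, -1.1], [0.7, -1.7], [-0.5, 0.5], [-0.0, -0.2], [0.3, -1.4], [-1.2, 1.4], [0.6, 0.9]]
top [ 0.4418 -0.2246 -1.5942] 1.505856633866466
side [ 0.4441 -0.2259 -1.6176] 4.126751072343858
nb top [-111.5   41.6]
nb top [23.2 42.2]
nb top [ 24.5 -49.4]
nb top [-114.1  -49.7]
nb side [-115.4  -48.9]
nb side [-110.4   43.3]
nut axis [[ 0.43954951 -0.31672645  0.068     ]]
wing [72.6 33.1]
wing [112.  -32.5]
```

```bash
cat > go.py <<'E'
import sys
from h import *
O=(0.4418,-0.2247); Y=-1.5945
def go(hx,hy,z,yaw=None): # mm holder, world yaw deg of tool x
    s=manip.sense(); R=s['orientation']; w=H(O,Y,[hx,hy,z])[0]
    y0=np.degrees(np.arctan2(R[1,0],R[0,0]))
    print('world',w.round(4),'reach',np.hypot(*w[:2]).round(3),'shift mm',(R.T@(w-s['tcp_pos'])*1000).round(1),'turn',None if yaw is None else round(y0-yaw,1))
def st():
    s=manip.sense(); R=s['orientation']; c,si=np.cos(Y),np.sin(Y); d=(s['tcp_pos'][:2]-O)*1000
    print('t',s['clock'],'hold',[round(c*d[0]+si*d[1],1),round(-si*d[0]+c*d[1],1),round(s['tcp_pos'][2]*1000,1)],'yaw',np.degrees(np.arctan2(R[1,0],R[0,0])).round(1),'j',s['joints'].round(2),'F',s['wrist_force'].round(1),'T',s['wrist_torque'].round(2),'w',round(s['gripper_width'],4))
if __name__=='__main__':
    st(); a=[float(x) for x in sys.argv[1:]]
    if a: go(*a)
E
python3 go.py -142 -2 120 -1.4; python3 go.py 92 0 200
```

```text
t 1.2 hold [np.float64(408.0), np.float64(-258.9), np.float64(231.3)] yaw -74.5 j [-1.35  0.48  1.6   0.    1.07 -0.05] F [-0.2  0.1  0.3] T [ 0.02 -0.02  0.  ] w 0.0854
world [ 0.4432 -0.0827  0.12  ] reach 0.451 shift mm [-452.2 -405.1  111.3] turn -73.1
t 1.2 hold [np.float64(408.0), np.float64(-258.9), np.float64(231.3)] yaw -74.5 j [-1.35  0.48  1.6   0.    1.07 -0.05] F [-0.2  0.1  0.3] T [ 0.02 -0.02  0.  ] w 0.0854
world [ 0.4396 -0.3167  0.2   ] reach 0.542 shift mm [-227.6 -339.3   31.3] turn None
```

```bash
python3 -m creep '-1 -22 -34 3 -6; -1 -45 -68 6 -12; -1 -68 -102 9 -18; -1 -91 -136 12 -24; -1 -114 -170 15 -30; -1 -137 -204 18 -36; -1 -160 -238 21 -42; -1 -183 -272 24 -48; -1 -206 -306 27 -54; -1 -228 -340 30 -60; -1 -228 -340 30 -67; -1 -228 -340 30 -73' 40; python3 go.py -142 -2 110 -1.4
```

```text
clock: 2.2
tcp_pos: [0.4417, -0.314, 0.2012]
orientation: [[1.0, -0.017, 0.0], [-0.017, -1.0, 0.0], [0.0, -0.0, -1.0]]
wrist_force: [-0.4, -0.9, -0.0]
gripper_width: -0.0002
t 2.2 hold [np.float64(89.3), np.float64(2.0), np.float64(201.2)] yaw -1.0 j [-0.67  0.37  1.88  0.    0.9  -0.66] F [-0.4 -0.9 -0. ] T [-0.    0.01  0.01] w -0.0002
world [ 0.4432 -0.0827  0.11  ] reach 0.451 shift mm [  -2.4 -231.3   91.3] turn 0.4
```

```bash
python3 -m creep '-1 0 -30 0 0; -1 0 -70 10 0; -1 -1 -110 25 0; -1 -1 -150 40 0; -1 -2 -190 60 0; -1 -2 -231 80 0.4; -1 -2 -231 110 0.4; -1 -2 -231 140 0.4; -1 -2 -231 165 0.4; -1 -2 -231 180 0.4; -1 -2 -231 186 0.4; -1 -2 -231 186 0.4'; python3 go.py -130 -2 15 -1.4
python3 - <<'E'
from h import *
for n in("side","top"):
    im=manip.capture(n)
    a,b,c,d=(220,160,340,300) if n=="side" else (240,160,380,280)
    cv2.imwrite(f"pics/{n}1z.png",cv2.resize(im[b:d,a:c],None,fx=4,fy=4,interpolation=cv2.INTER_CUBIC))
E
```

```text
clock: 3.2
tcp_pos: [0.4438, -0.085, 0.0143]
orientation: [[0.999, -0.034, -0.002], [-0.034, -0.999, 0.001], [-0.002, -0.0, -1.0]]
wrist_force: [-1.0, 0.5, 0.3]
gripper_width: -0.0003
t 3.2 hold [np.float64(-139.7), np.float64(-1.3), np.float64(14.3)] yaw -1.9 j [-0.26  0.59  2.21  0.    0.35 -0.22] F [-1.   0.5  0.3] T [0.   0.01 0.05] w -0.0003
world [ 0.4429 -0.0947  0.015 ] reach 0.453 shift mm [-0.6  9.7 -0.7] turn -0.5
```

View pics/side1z.png

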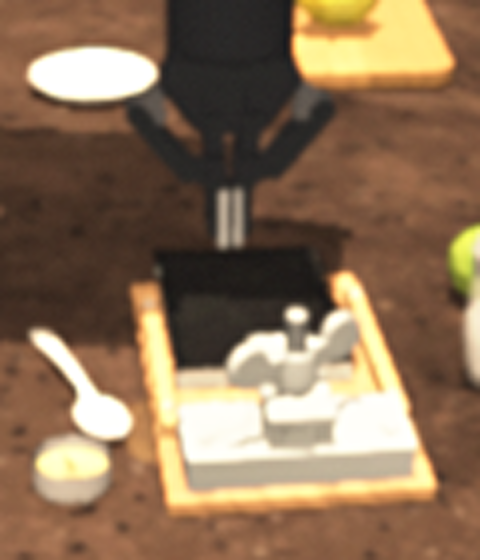

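View pics/top1z.png

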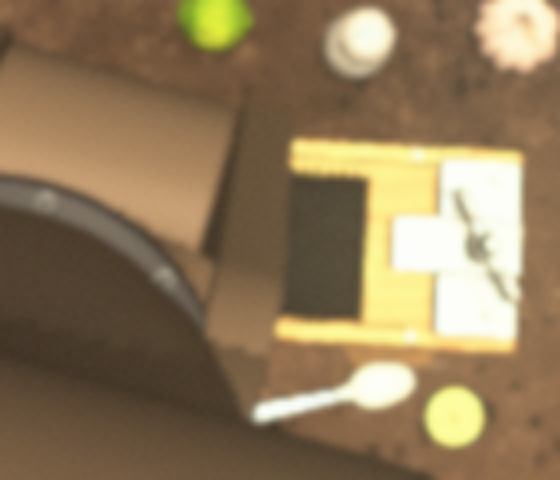

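Both pictures show the shut fingers centred just behind the notebook. In the side crop the tips are at (230,245) and the notebook's rear edge is at y≈250. Pushing now.

```bash
python3 -m creep '-1 0 5 -1 -0.5; -1 0 10 -1 -0.5; -1 0 14 -1 -0.5; -1 0 18 -1 -0.5; -1 0 22 -1 -0.5; -1 0 26 -1 -0.5; -1 0 30 -1 -0.5; -1 0 34 -1 -0.5; -1 0 38 -1 -0.5; -1 0 42 -1 -0.5; -1 0 45 -1 -0.5; -1 0 48 -1 -0.5'; python3 go.py -86 -2 15 -1.4
```

```text
clock: 4.3
tcp_pos: [0.4427, -0.1334, 0.0162]
orientation: [[1.0, -0.025, -0.0], [-0.025, -1.0, 0.0], [-0.0, -0.0, -1.0]]
wrist_force: [-0.4, 0.2, 0.4]
gripper_width: 0.0001
t 4.3 hold [np.float64(-91.3), np.float64(-1.2), np.float64(16.2)] yaw -1.4 j [-0.36  0.59  2.18  0.    0.37 -0.33] F [-0.4  0.2  0.4] T [0.14 0.01 0.01] w 0.0001
world [ 0.4418 -0.1387  0.015 ] reach 0.463 shift mm [-0.8  5.3  1.2] turn -0.0
```

```bash
python3 -m creep '-1 0 1 0 0; -1 0 2 0 0; -1 0 3 0 0; -1 0 4 0 0; -1 0 5 0 0; -1 0 6 0 0; -1 0 6 0 0'; python3 go.py
python3 - <<'E'
from h import *
im=manip.capture("side"); a,b,c,d=(220,160,340,300); cv2.imwrite("pics/s2.png",cv2.resize(im[b:d,a:c],None,fx=4,fy=4,interpolation=cv2.INTER_CUBIC))
im=manip.capture("top"); a,b,c,d=(240,160,380,280); cv2.imwrite("pics/t2.png",cv2.resize(im[b:d,a:c],None,fx=4,fy=4,interpolation=cv2.INTER_CUBIC))
E
```

```text
clock: 4.88
tcp_pos: [0.4427, -0.1392, 0.0163]
orientation: [[1.0, -0.025, 0.0], [-0.025, -1.0, -0.0], [0.0, 0.0, -1.0]]
wrist_force: [0.2, 0.5, 0.0]
gripper_width: -0.0001
t 4.8833 hold [np.float64(-85.5), np.float64(-1.1), np.float64(16.3)] yaw -1.4 j [-0.37  0.59  2.18 -0.    0.37 -0.34] F [0.2 0.5 0. ] T [ 0.   -0.    0.02] w -0.0001
```

View pics/s2.png

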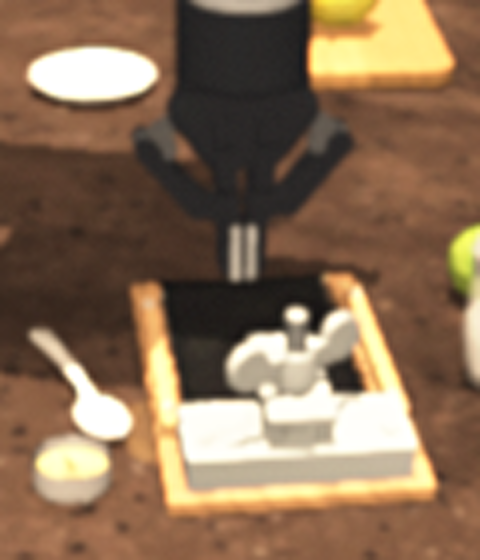

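View pics/t2.png

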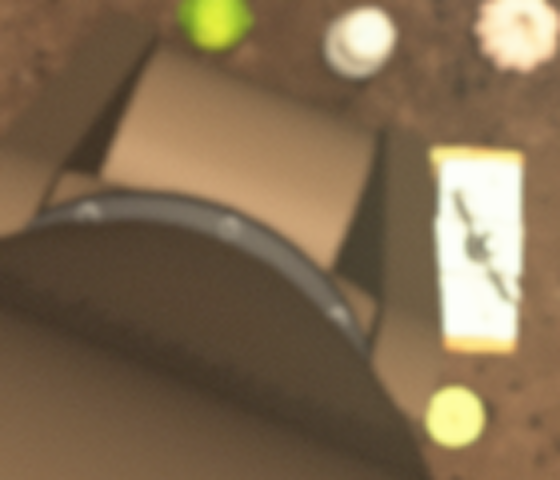

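The side crop shows the notebook almost at the block: a black strip reaches the block's edge at y≈400 and no base wood shows between them. There is no force on the wrist yet, so I'll push on in small steps.

```bash
python3 -m creep '-1 0 1 0 0; -1 0 2 0 0; -1 0 3 0 0; -1 0 3 0 0'; python3 go.py ;  python3 -m creep '-1 0 0.5 0 0; -1 0 1 0 0; -1 0 1 0 0';python3 go.py
```

```text
clock: 5.32
tcp_pos: [0.4426, -0.1423, 0.0163]
orientation: [[1.0, -0.025, 0.0], [-0.025, -1.0, -0.0], [0.0, 0.0, -1.0]]
wrist_force: [-0.7, 0.8, 0.4]
gripper_width: -0.0002
t 5.3167 hold [np.float64(-82.4), np.float64(-1.2), np.float64(16.3)] yaw -1.4 j [-0.38  0.59  2.18  0.    0.37 -0.35] F [-0.7  0.8  0.4] T [ 0.03  0.   -0.02] w -0.0002
clock: 5.57
tcp_pos: [0.4425, -0.1432, 0.0163]
orientation: [[1.0, -0.025, -0.0], [-0.025, -1.0, 0.0], [-0.0, -0.0, -1.0]]
wrist_force: [-0.1, -0.9, -0.0]
gripper_width: -0.0001
t 5.5667 hold [np.float64(-81.5), np.float64(-1.2), np.float64(16.3)] yaw -1.4 j [-0.38  0.59  2.18  0.    0.37 -0.35] F [-0.1 -0.9 -0. ] T [-0.08 -0.04  0.03] w -0.0001
```

```bash
python3 -m creep '-1 0 0.5 0 0; -1 0 1 0 0; -1 0 1 0 0'; python3 -m creep '-1 0 0.5 0 0; -1 0 1 0 0; -1 0 1 0 0';python3 go.py
```

```text
clock: 5.82
tcp_pos: [0.4425, -0.1442, 0.0163]
orientation: [[1.0, -0.025, -0.0], [-0.025, -1.0, 0.0], [-0.0, -0.0, -1.0]]
wrist_force: [-0.7, 0.2, -0.0]
gripper_width: -0.0002
clock: 6.07
tcp_pos: [0.4425, -0.1452, 0.0163]
orientation: [[1.0, -0.025, 0.0], [-0.025, -1.0, -0.0], [0.0, 0.0, -1.0]]
wrist_force: [-0.3, 0.0, 0.2]
gripper_width: 0.0004
t 6.0667 hold [np.float64(-79.5), np.float64(-1.2), np.float64(16.3)] yaw -1.4 j [-0.38  0.59  2.18 -0.    0.38 -0.36] F [-0.3  0.   0.2] T [0.06 0.04 0.04] w 0.0004
```

```bash
python3 -m creep '-1 0 0.5 0 0; -1 0 1 0 0; -1 0 1 0 0'|grep force; python3 -m creep '-1 0 0.5 0 0; -1 0 1 0 0; -1 0 1 0 0'|grep force;python3 go.py
```

```text
wrist_force: [-0.5, -0.4, 0.1]
wrist_force: [0.8, 2.4, -0.1]
t 6.5667 hold [np.float64(-77.6), np.float64(-1.2), np.float64(16.3)] yaw -1.4 j [-0.39  0.59  2.18  0.    0.38 -0.36] F [ 0.8  2.4 -0.1] T [ 0.43 -0.08  0.04] w -0.0006
```

Run:
```python
from h import *
im=manip.capture("side"); cv2.imwrite("pics/s3f.png",im); a,b,c,d=(240,210,320,280); cv2.imwrite("pics/s3.png",cv2.resize(im[b:d,a:c],None,fx=8,fy=8,interpolation=cv2.INTER_CUBIC))
```

```text
(no output)
```

View pics/s3.png

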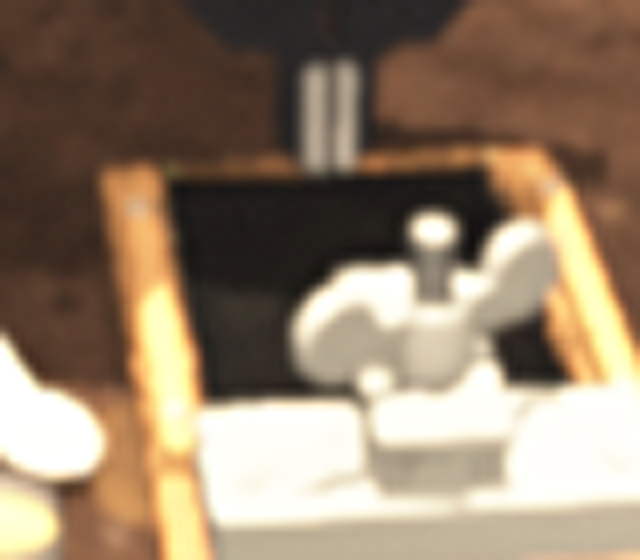

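The force has risen to 2.4 N and the board's wood now shows behind the notebook (crop y≈160). One more small nudge should confirm it is seated.

```bash
python3 -m creep '-1 0 0.5 0 0; -1 0 1 0 0; -1 0 1 0 0'|grep force;python3 go.py
```

```text
wrist_force: [4.2, 14.9, -0.5]
t 6.8667 hold [np.float64(-77.3), np.float64(-1.3), np.float64(16.3)] yaw -1.5 j [-0.39  0.59  2.17  0.    0.38 -0.36] F [ 4.2 14.9 -0.5] T [ 2.51 -0.79  0.07] w -0.0004
```

Seated: the fingers stopped moving and the force went to 15 N. Now I'll back off, lift, and go to the nut.

```bash
python3 -m creep '-1 0 -6 0 0; -1 0 -14 0 0; -1 0 -16 -25 0; -1 0 -16 -65 0; -1 0 -16 -105 -6; -1 0 10 -125 -13; 0.27 0 45 -130 -20; 0.27 0 85 -130 -27; 0.27 0 125 -130 -34; 0.27 0 165 -130 -41; 0.27 0 169 -130 -48; 0.27 0 169 -130 -55'|tail -2; python3 go.py 92 0 130 95
python3 - <<'E'
from h import *
im=manip.capture("side"); cv2.imwrite("pics/s4f.png",im); a,b,c,d=(220,190,340,300); cv2.imwrite("pics/s4.png",cv2.resize(im[b:d,a:c],None,fx=5,fy=5,interpolation=cv2.INTER_CUBIC))
E
```

```text
wrist_force: [-0.5, 0.3, -0.8]
gripper_width: 0.054
t 7.8667 hold [np.float64(95.7), np.float64(-1.3), np.float64(146.3)] yaw 51.8 j [-0.69  0.44  1.93 -0.    0.77 -1.59] F [-0.5  0.3 -0.8] T [-0.08 -0.02 -0.02] w 0.054
world [ 0.4396 -0.3167  0.13  ] reach 0.542 shift mm [ 3.7 -1.2 16.3] turn -43.2
```

View pics/s4.png

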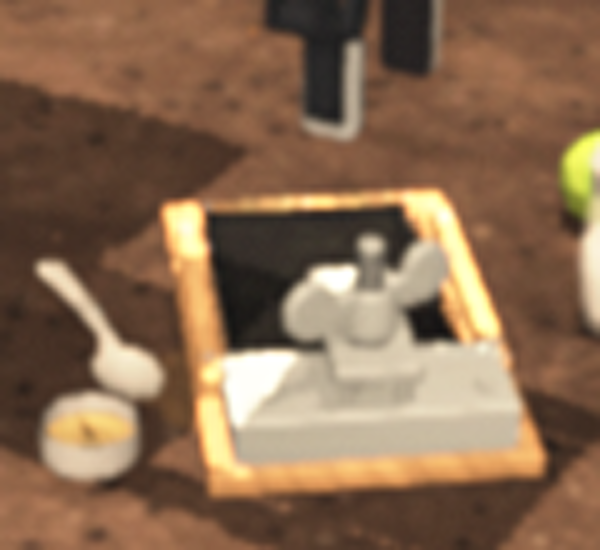

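Run:
```python
from h import *
P=proj('side',[[.4396,-.3167,.09],[.4396,-.3167,.069]]);print(((P-[220,190]+.5)*5-.5).round(0))
print(ray('side',(np.array([371,242])+.5)/5-.5+[220,190],.09), ray('side',(np.array([371,240])+.5)/5-.5+[220,190],.09))
P=proj('top',[[.4396,-.3167,.09],[.4396,-.3167,.069]]);print(((P-[260,140]+.5)*5-.5).round(0))
```

```text
[[372. 240.]
 [371. 288.]]
[ 0.4387785 -0.3185584  0.09     ] [ 0.43907659 -0.31697865  0.09      ]
[[516. 405.]
 [507. 407.]]
```

```bash
python3 -m creep '0.27 2 0 10 -7; 0.27 3.7 -1.2 20 -14; 0.27 3.7 -1.2 30 -21; 0.27 3.7 -1.2 35 -28; 0.27 3.7 -1.2 35 -35; 0.27 3.7 -1.2 35 -43; 0.27 3.7 -1.2 35 -43; 0.27 3.7 -1.2 45 -43'|tail -2; python3 go.py 92 0 57 95
python3 - <<'E'
from h import *
im=manip.capture("side"); cv2.imwrite("pics/s5f.png",im); a,b,c,d=(220,190,340,300); cv2.imwrite("pics/s5.png",cv2.resize(im[b:d,a:c],None,fx=5,fy=5,interpolation=cv2.INTER_CUBIC))
E
```

```text
wrist_force: [1.0, 0.2, 1.3]
gripper_width: 0.0542
t 8.5833 hold [np.float64(88.7), np.float64(0.7), np.float64(102.3)] yaw 94.4 j [-0.67  0.5   1.97 -0.    0.67 -2.32] F [1.  0.2 1.3] T [ 0.05  0.01 -0.02] w 0.0542
world [ 0.4396 -0.3167  0.057 ] reach 0.542 shift mm [-3.2 -1.1 45.3] turn -0.6
```

View pics/s5.png

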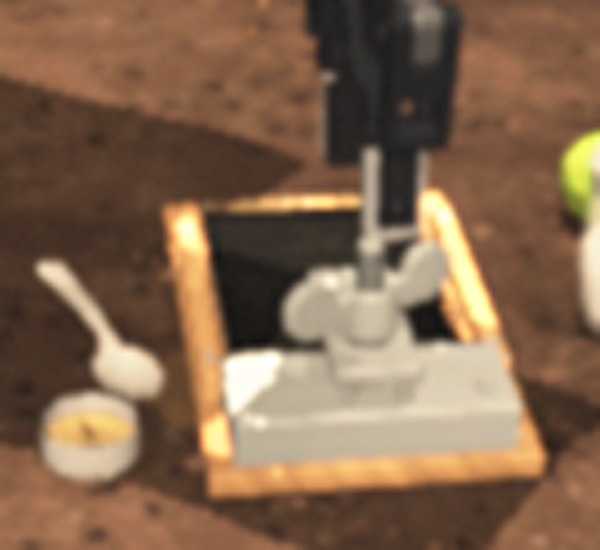

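Run:
```python
from h import *
s=manip.sense();t=s['tcp_pos'];x=s['orientation'][:,0];z=s['orientation'][:,2]
for d in(-.041,-.027,.027,.041):
  for b in (0,.005,.03): print(d,b,((proj('side',t+x*d-z*b)-[220,190]+.5)*5).round(0))
```

```text
-0.041 0 [[400. 263.]]
-0.041 0.005 [[400. 251.]]
-0.041 0.03 [[402. 190.]]
-0.027 0 [[390. 245.]]
-0.027 0.005 [[390. 234.]]
-0.027 0.03 [[392. 173.]]
0.027 0 [[353. 181.]]
0.027 0.005 [[353. 170.]]
0.027 0.03 [[355. 112.]]
0.041 0 [[344. 166.]]
0.041 0.005 [[344. 154.]]
0.041 0.03 [[346.  97.]]
```

View pics/s5f.png

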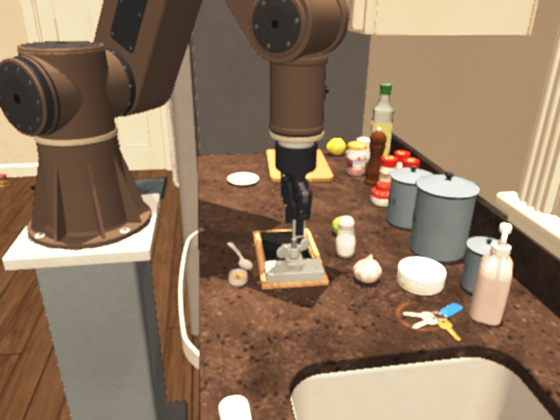

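The fingers straddle the stud: near tip at (395,235), far tip at (350,160). Their pads are about 6 mm above the TCP. Descend.

```bash
python3 -m creep '0.27 -3.2 -1.1 5 0; 0.27 -3.2 -1.1 20 0; 0.27 -3.2 -1.1 35 0; 0.27 -3.2 -1.1 48 0; 0.27 -3.2 -1.1 48 0'|tail -2; python3 go.py 92 0 54
python3 - <<'E'
from h import *
im=manip.capture("side"); cv2.imwrite("pics/s6f.png",im); a,b,c,d=(220,190,340,300); cv2.imwrite("pics/s6.png",cv2.resize(im[b:d,a:c],None,fx=5,fy=5,interpolation=cv2.INTER_CUBIC))
E
```

```text
wrist_force: [-0.3, 1.2, -0.5]
gripper_width: 0.0541
t 9.05 hold [np.float64(91.2), np.float64(-2.2), np.float64(50.9)] yaw 94.5 j [-0.68  0.58  1.99 -0.    0.57 -2.33] F [-0.3  1.2 -0.5] T [ 0.   -0.   -0.01] w 0.0541
world [ 0.4396 -0.3167  0.054 ] reach 0.542 shift mm [-1.   2.1 -3.1] turn None
```

View pics/s6.png

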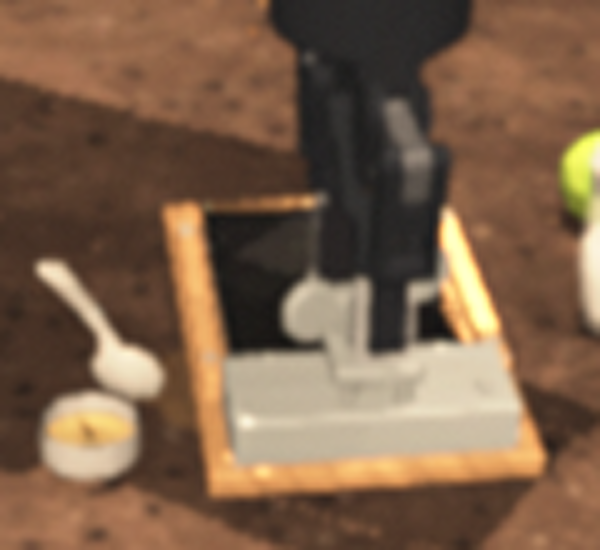

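```bash
python3 -m creep '0.27 -1 2 -2 0; 0.27 -1 2 -2 7; 0.27 -1 2 -2 14; 0.27 -1 2 -2 21; 0.27 -1 2 -2 28; 0.27 -1 2 -2 34; 0.27 -1 2 -2 40; 0.27 -1 2 -2 46; 0.27 -1 2 -2 52; 0.27 -1 2 -2 58; 0.27 -1 2 -2 64; 0.27 -1 2 -2 70'|tail -2; python3 go.py 92 0 54
python3 - <<'E'
from h import *
im=manip.capture("side"); cv2.imwrite("pics/s7f.png",im); a,b,c,d=(220,190,340,300); cv2.imwrite("pics/s7.png",cv2.resize(im[b:d,a:c],None,fx=5,fy=5,interpolation=cv2.INTER_CUBIC))
E
```

```text
wrist_force: [-0.4, -1.4, -0.3]
gripper_width: 0.0541
t 10.1 hold [np.float64(93.4), np.float64(1.9), np.float64(56.5)] yaw 24.3 j [-0.68  0.58  1.98 -0.    0.58 -1.1 ] F [-0.4 -1.4 -0.3] T [-0.17 -0.02  0.03] w 0.0541
world [ 0.4396 -0.3167  0.054 ] reach 0.542 shift mm [-1.1 -2.1  2.5] turn None
```

View pics/s7.png

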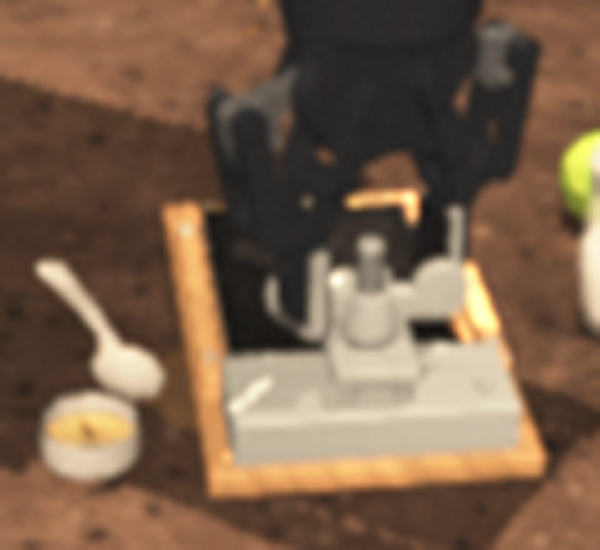

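The wings are being pushed: the right ear has moved to (440,285). Continue, re-centring and lowering a little as I go.

```bash
python3 -m creep '0.27 -0.5 -1 1 6; 0.27 -1 -2 2 12; 0.27 -1 -2 3 18; 0.27 -1 -2 3 24; 0.27 -1 -2 3 30; 0.27 -1 -2 3 36; 0.27 -1 -2 4 42; 0.27 -1 -2 4 48; 0.27 -1 -2 4 54; 0.27 -1 -2 4 60; 0.27 -1 -2 5 66; 0.27 -1 -2 5 72'|tail -2; python3 go.py 92 0 51
python3 - <<'E'
from h import *
im=manip.capture("side"); cv2.imwrite("pics/s8f.png",im); a,b,c,d=(220,190,340,300); cv2.imwrite("pics/s8.png",cv2.resize(im[b:d,a:c],None,fx=5,fy=5,interpolation=cv2.INTER_CUBIC))
E
```

```text
wrist_force: [1.5, 0.4, -1.1]
gripper_width: 0.0541
t 11.15 hold [np.float64(91.9), np.float64(0.1), np.float64(51.2)] yaw -47.5 j [-0.68  0.58  1.99  0.    0.57  0.15] F [ 1.5  0.4 -1.1] T [ 0.13 -0.23  0.05] w 0.0541
world [ 0.4396 -0.3167  0.051 ] reach 0.542 shift mm [-0.   0.1  0.2] turn None
```

View pics/s8.png

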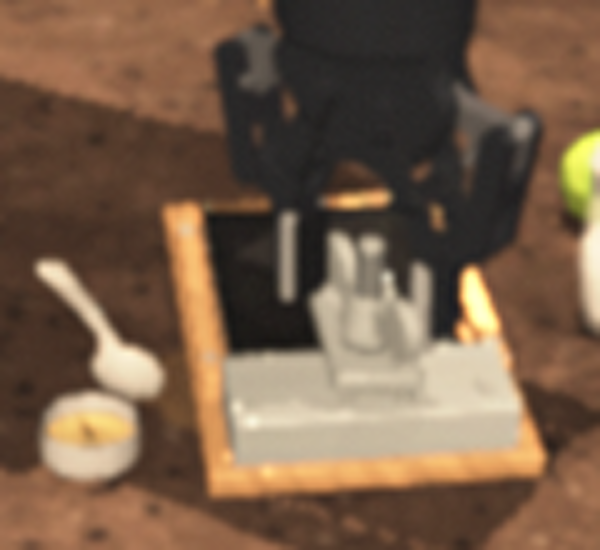

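```bash
python3 -m creep '0.27 0 0 0 6; 0.27 0 0 0 12; 0.27 0 0 0 18; 0.27 0 0 1 24; 0.27 0 0 1 30; 0.27 0 0 1 36; 0.27 0 0 1 42; 0.27 0 0 1 48; 0.27 0 0 2 54; 0.27 0 0 2 60; 0.27 0 0 2 66; 0.27 0 0 2 72'|tail -2; python3 go.py 92 0 49
```

```text
wrist_force: [2.4, -0.6, -1.0]
gripper_width: 0.054
t 12.2 hold [np.float64(92.0), np.float64(0.2), np.float64(49.1)] yaw -119.4 j [-0.68  0.59  1.99 -0.    0.56  1.4 ] F [ 2.4 -0.6 -1. ] T [-0.15 -0.2   0.04] w 0.054
world [ 0.4396 -0.3167  0.049 ] reach 0.542 shift mm [0.1 0.1 0.1] turn None
```

```bash
python3 -m creep '0.27 0 0 0 6; 0.27 0 0 0 12; 0.27 0 0 0 18; 0.27 0 0 1 24; 0.27 0 0 1 30; 0.27 0 0 1 36; 0.27 0 0 1 42; 0.27 0 0 1 48; 0.27 0 0 2 54; 0.27 0 0 2 60; 0.27 0 0 2 66; 0.27 0 0 2 72'|tail -2; python3 go.py 92 0 47
python3 - <<'E'
from h import *
im=manip.capture("side"); cv2.imwrite("pics/s9f.png",im); a,b,c,d=(220,190,340,300); cv2.imwrite("pics/s9.png",cv2.resize(im[b:d,a:c],None,fx=5,fy=5,interpolation=cv2.INTER_CUBIC))
E
```

```text
wrist_force: [-1.4, -2.8, -0.6]
gripper_width: 0.0539
t 13.2 hold [np.float64(92.0), np.float64(-0.1), np.float64(47.1)] yaw 168.6 j [-0.68  0.59  1.99 -0.    0.56  2.66] F [-1.4 -2.8 -0.6] T [-0.3   0.03  0.04] w 0.0539
world [ 0.4396 -0.3167  0.047 ] reach 0.542 shift mm [-0.1 -0.   0.1] turn None
```

View pics/s9.png

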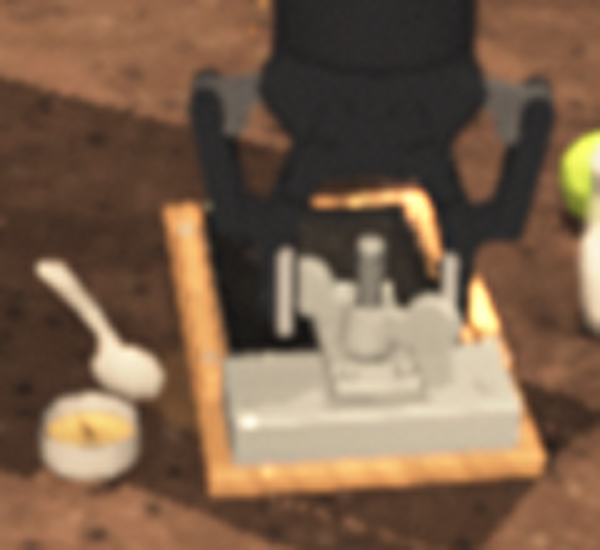

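That stroke used up the last joint's range. Lift, wind back 188° (the nut is symmetric), and re-enter.

```bash
python3 -m creep '0.27 0 0 0 -6; 0.27 0 0 -15 -8; 0.27 0 0 -40 -10; 0.27 0 0 -45 -17; 0.27 0 0 -45 -24; 0.27 0 0 -45 -31; 0.27 0 0 -45 -38; 0.27 0 0 -45 -45; 0.27 0 0 -45 -52; 0.27 0 0 -45 -59; 0.27 0 0 -45 -66; 0.27 0 0 -45 -73'|tail -1
python3 -m creep '0.27 0 0 0 -7; 0.27 0 0 0 -14; 0.27 0 0 0 -21; 0.27 0 0 0 -28; 0.27 0 0 0 -35; 0.27 0 0 0 -42; 0.27 0 0 0 -49; 0.27 0 0 0 -56; 0.27 0 0 0 -63; 0.27 0 0 0 -70; 0.27 0 0 0 -77; 0.27 0 0 0 -84'|tail -1
python3 -m creep '0.27 0 0 0 -7; 0.27 0 0 0 -14; 0.27 0 0 0 -21; 0.27 0 0 0 -28; 0.27 0 0 0 -31; 0.27 0 0 0 -31'|tail -1; python3 go.py 92 0 47 -3.4
python3 - <<'E'
from h import *
im=manip.capture("side"); cv2.imwrite("pics/s10f.png",im); a,b,c,d=(220,190,340,300); cv2.imwrite("pics/s10.png",cv2.resize(im[b:d,a:c],None,fx=5,fy=5,interpolation=cv2.INTER_CUBIC))
im=manip.capture("top"); cv2.imwrite("pics/t10.png",im)
E
```

```text
gripper_width: 0.0543
gripper_width: 0.0545
gripper_width: 0.054
t 15.75 hold [np.float64(91.6), np.float64(-0.4), np.float64(91.9)] yaw -2.9 j [-0.68  0.52  1.97  0.    0.65 -0.63] F [-0.4  0.6 -0.1] T [ 0.01  0.02 -0.01] w 0.054
world [ 0.4396 -0.3167  0.047 ] reach 0.542 shift mm [ 0.4  0.4 44.9] turn 0.5
```

View pics/s10.png

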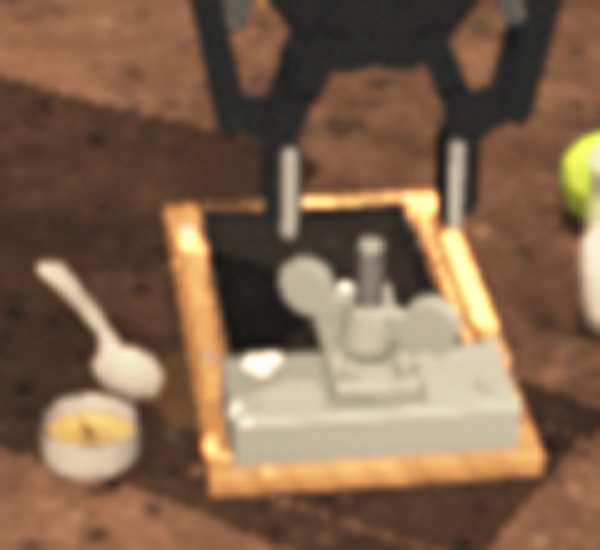

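Run:
```python
from h import *
f=lambda z:ray('side',(np.array(z)+.5)/5-.5+[220,190],.0625)
a,b=f((306,285)),f((428,323)); print(a,b,np.degrees(np.arctan2(b[1]-a[1],b[0]-a[0])),(a+b)/2,np.linalg.norm(b-a))
```

```text
[ 0.41708574 -0.29976409  0.0625    ] [ 0.45838965 -0.33532066  0.0625    ] -40.723600099434485 [ 0.4377377  -0.31754237  0.0625    ] 0.0545003009532013
```

The wing yaw is −41° and the ear spacing 54.5 mm (56 expected), so the fingers have 38° of lead. Descend and stroke.

```bash
python3 -m creep '0.27 0.4 0.4 15 0; 0.27 0.4 0.4 32 0; 0.27 0.4 0.4 45 0; 0.27 0.4 0.4 45 0; 0.27 0.4 0.4 45 6; 0.27 0.4 0.4 45 12; 0.27 0.4 0.4 45 18; 0.27 0.4 0.4 45 24; 0.27 0.4 0.4 45 30; 0.27 0.4 0.4 45 36; 0.27 0.4 0.4 46 42'|tail -2; python3 go.py 92 0 46
```

```text
wrist_force: [0.8, 0.7, 1.6]
gripper_width: 0.054
t 16.7667 hold [np.float64(92.1), np.float64(0.2), np.float64(46.3)] yaw -45.6 j [-0.68  0.59  1.99  0.    0.56  0.12] F [0.8 0.7 1.6] T [ 0.06 -0.2   0.06] w 0.054
world [ 0.4396 -0.3167  0.046 ] reach 0.542 shift mm [-0.2  0.   0.3] turn None
```

```bash
python3 -m creep '0.27 0 0 0 6; 0.27 0 0 0 12; 0.27 0 0 0 18; 0.27 0 0 0 22'|tail -2; python3 go.py 92 0 46
```

```text
wrist_force: [2.4, -0.1, -1.5]
gripper_width: 0.0541
t 17.1 hold [np.float64(92.2), np.float64(0.3), np.float64(46.2)] yaw -67.7 j [-0.68  0.59  1.99  0.    0.56  0.5 ] F [ 2.4 -0.1 -1.5] T [ 0.11 -0.29  0.03] w 0.0541
world [ 0.4396 -0.3167  0.046 ] reach 0.542 shift mm [-0.3  0.3  0.2] turn None
```

```bash
for i in 1; do python3 -m creep '0.27 0 0 0 5; 0.27 0 0 0 10; 0.27 0 0 0 15; 0.27 0 0 0 15'|tail -2; done; python3 go.py
```

```text
wrist_force: [5.6, 0.2, -3.2]
gripper_width: 0.0542
t 17.4333 hold [np.float64(92.4), np.float64(0.9), np.float64(46.3)] yaw -82.7 j [-0.68  0.59  1.99  0.    0.56  0.76] F [ 5.6  0.2 -3.2] T [ 0.19 -0.85  0.22] w 0.0542
```

```bash
python3 -m creep '0.27 0 0 0 5; 0.27 0 0 0 10; 0.27 0 0 0 10'|tail -2; python3 go.py
```

```text
wrist_force: [7.7, 1.9, -5.3]
gripper_width: 0.0544
t 17.6833 hold [np.float64(92.5), np.float64(1.0), np.float64(46.2)] yaw -92.4 j [-0.68  0.59  1.99 -0.    0.55  0.93] F [ 7.7  1.9 -5.3] T [ 0.54 -1.33  4.66] w 0.0544
```

```bash
python3 -m creep '0.27 0 0 0 5; 0.27 0 0 0 10; 0.27 0 0 0 10'|tail -2; python3 go.py
```

```text
wrist_force: [10.3, 2.5, -7.8]
gripper_width: 0.0543
t 17.9333 hold [np.float64(92.5), np.float64(1.1), np.float64(46.1)] yaw -102.0 j [-0.68  0.59  1.99 -0.    0.55  1.11] F [10.3  2.5 -7.8] T [ 0.65 -1.71  9.63] w 0.0543
```

Torque about the axis has jumped to 9.6 N m, which looks like the hard stop. I'll back off straight away and look.

```bash
python3 -m creep '0.27 0 0 0 -7; 0.27 0 0 0 -12; 0.27 0 0 0 -12'|tail -2; python3 go.py
python3 - <<'E'
from h import *
im=manip.capture("side"); cv2.imwrite("pics/s11f.png",im); a,b,c,d=(220,190,340,300); cv2.imwrite("pics/s11.png",cv2.resize(im[b:d,a:c],None,fx=5,fy=5,interpolation=cv2.INTER_CUBIC))
E
```

```text
wrist_force: [7.0, 0.7, -4.6]
gripper_width: 0.0542
t 18.1833 hold [np.float64(92.4), np.float64(1.0), np.float64(46.2)] yaw -89.7 j [-0.68  0.59  1.99 -0.    0.55  0.89] F [ 7.   0.7 -4.6] T [ 0.19 -1.09  3.41] w 0.0542
```

View pics/s11.png

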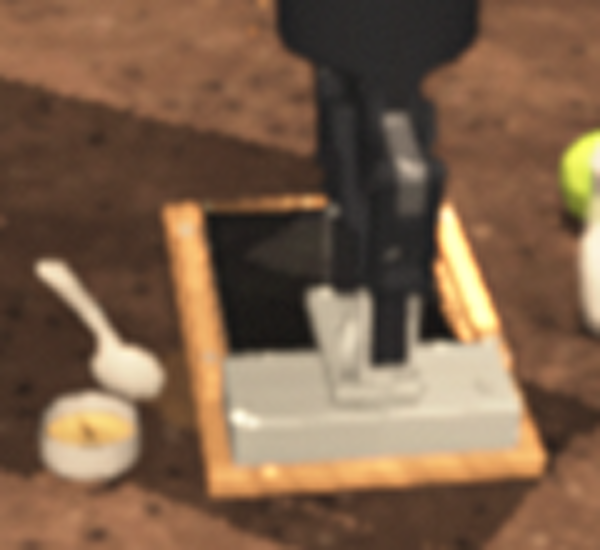

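```bash
python3 -m creep '0.27 -0.5 0.5 0 -7; 0.27 0 0 0 -14; 0.27 0 0 0 -16; 0.27 0 0 -15 -16; 0.27 0 0 -40 -16; 0.27 0 0 -75 -16; 0.27 0 0 -90 -16; 0.27 0 0 -90 -16'|tail -2; python3 go.py
python3 - <<'E'
from h import *
for n in ('side','top'):
    im=manip.capture(n); a,b,c,d=(220,190,340,300) if n=='side' else (260,140,400,280); cv2.imwrite(f"pics/{n}12.png",cv2.resize(im[b:d,a:c],None,fx=5,fy=5,interpolation=cv2.INTER_CUBIC))
    for q in ('nut_centre','bar_top','press_foot','notebook'): print(n,q,tip(n,q))
for q in (0,1,4,5,6,6.6):
    p=H((.4418,-.2247),-1.5945,[[92,0,70.5-1.6*q],[118,17,50.5-1.6*q],[118,-17,50.5-1.6*q],[118,-17,42.5-1.6*q],[118,17,42.5-1.6*q]]); print(q,((proj('side',p)-[220,190]+.5)*5).round(0).tolist())
E
```

```text
wrist_force: [1.1, -0.0, 0.8]
gripper_width: 0.0543
t 18.9 hold [np.float64(93.3), np.float64(1.6), np.float64(139.7)] yaw -74.3 j [-0.68  0.45  1.93  0.    0.75  0.62] F [ 1.1 -0.   0.8] T [ 0.01 -0.02  0.  ] w 0.0543
side nut_centre [(0.74, array([283.024, 250.11 ])), (0.67, array([293.608, 250.782]))]
side bar_top [(0.57, array([290.696, 261.702]))]
side press_foot []
side notebook [(0.7, array([284.424, 253.806])), (0.52, array([235.48 , 258.384]))]
top nut_centre [(0.51, array([355.992, 220.584]))]
top bar_top [(0.47, array([358.512, 223.188]))]
top press_foot []
top notebook [(0.72, array([321.72, 220.5 ]))]
0 [[372.0, 285.0], [425.0, 362.0], [337.0, 367.0], [337.0, 385.0], [425.0, 380.0]]
1 [[371.0, 288.0], [425.0, 365.0], [337.0, 371.0], [337.0, 389.0], [425.0, 383.0]]
4 [[371.0, 299.0], [425.0, 376.0], [337.0, 382.0], [336.0, 400.0], [424.0, 394.0]]
5 [[371.0, 303.0], [425.0, 380.0], [337.0, 385.0], [336.0, 403.0], [424.0, 398.0]]
6 [[371.0, 306.0], [425.0, 383.0], [337.0, 389.0], [336.0, 407.0], [424.0, 401.0]]
6.6 [[371.0, 309.0], [425.0, 385.0], [337.0, 391.0], [336.0, 409.0], [424.0, 403.0]]
```

View pics/side12.png

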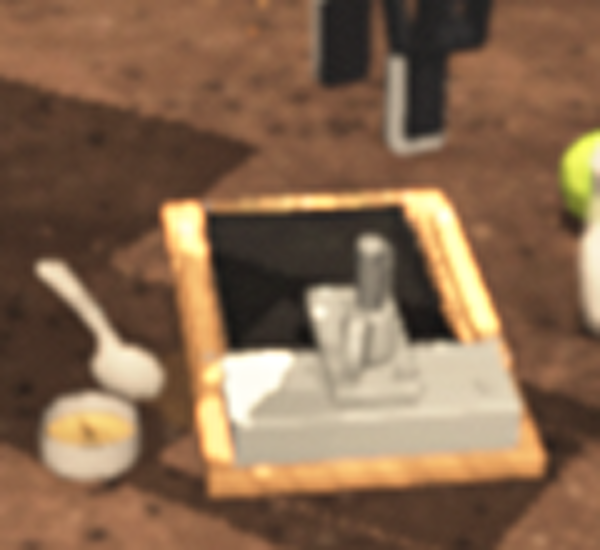

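View pics/top12.png

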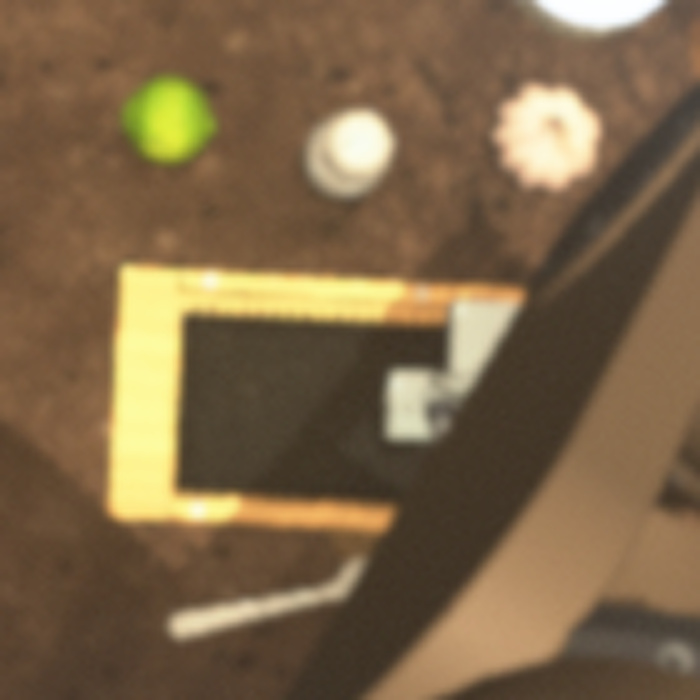

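Run:
```python
from h import *
O=np.array((.4418,-.2247));Y=-1.5945
R=np.array([[np.cos(Y),np.sin(Y)],[-np.sin(Y),np.cos(Y)]])
for z in [(182,313),(177,492)]: print((R@(ray('top',(np.array(z)+.5)/5-.5+[260,140],.022)[:2]-O)*1000).round(1))
a=cv2.imread('pics/side0.png'); b=cv2.imread('pics/s11f.png'); c=manip.capture('side')
f=lambda im:cv2.resize(im[235:285,260:330],None,fx=5,fy=8,interpolation=cv2.INTER_CUBIC)
cv2.imwrite('pics/cmp.png',np.hstack([f(a),f(c)]))
```

```text
[-67.6  42.4]
[-65.9 -49.7]
```

View pics/cmp.png

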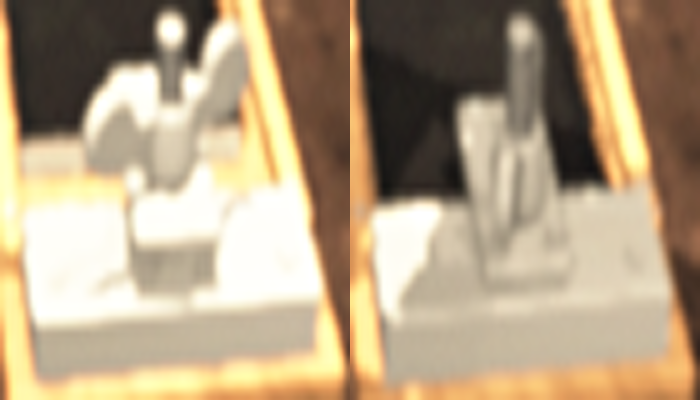

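The bar edge has dropped about 4 px, which corresponds to about 5.6 rad and so a nut at about 6.6. The notebook's front is at the block. Now retreat and take a last look.

```bash
python3 -m creep '0.27 0 0 -30 0; 0.27 0 0 -70 0; 0.27 30 0 -95 0; 0.27 70 0 -95 0; 0.27 110 0 -95 0; 0.27 150 0 -95 0; 0.27 190 0 -95 0; 0.27 220 0 -95 0; 0.27 220 0 -95 0; 0.27 220 0 -95 0'|tail -2; python3 go.py
python3 - <<'E'
from h import *
for n in ('side','top'):
    im=manip.capture(n); a,b,c,d=(220,190,340,300) if n=='side' else (260,140,400,280); cv2.imwrite(f"pics/{n}13.png",cv2.resize(im[b:d,a:c],None,fx=5,fy=5,interpolation=cv2.INTER_CUBIC))
E
```

```text
wrist_force: [-0.6, 0.4, -0.1]
gripper_width: 0.0544
t 20.2833 hold [np.float64(303.4), np.float64(63.8), np.float64(229.0)] yaw -74.4 j [-0.86  0.59  1.4   0.    1.15  0.44] F [-0.6  0.4 -0.1] T [ 0.04  0.   -0.03] w 0.0544
```

View pics/side13.png

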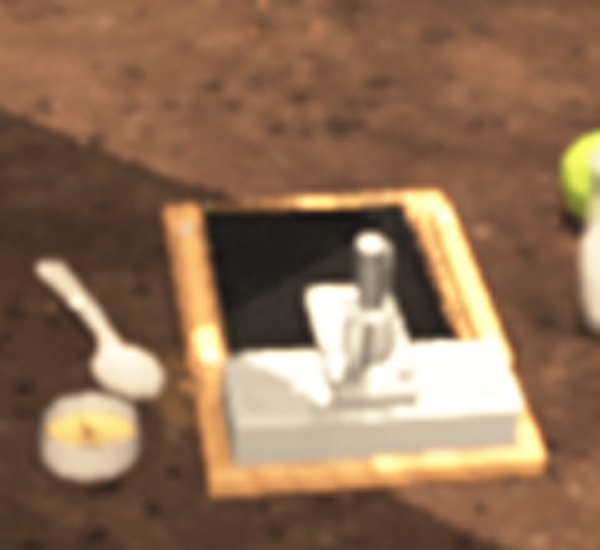

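View pics/top13.png

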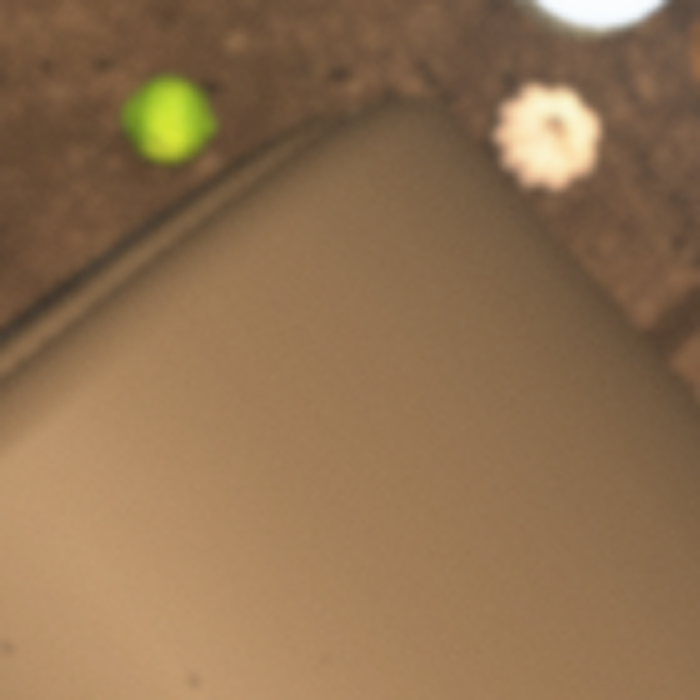

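In the side crop the bar's near edge is at y≈388–405, where 6.6 rad was predicted. The notebook meets the block, the spoon and tea light haven't moved, and the gripper is clear. The arm hides the holder from the top camera. Handing in.

```bash
python3 -c "
from bench import manip
print(manip.hand_in())"
```

```text
the job is handed in; nothing more can be done
None
```

The notebook is home against the stop block and the wing nut is fully tight. I handed the job in at about 20 s, with the gripper clear of everything.

- **Notebook:** I pushed it about 45 mm with the shut fingertips until the fingers stopped moving and the push force rose to 15 N. Its front edge then showed against the block with no gap.
- **Wing nut:** I turned it clockwise by both wings in two strokes, lifting and winding back once, for about 5.6 rad in all. It then stopped turning and the torque rose to about 9.6 N m before I backed off. That was harder than needed: I ran about 20° of command past first contact with the stop. In the side picture the bar had dropped about 9 mm, to where 6.6 rad was predicted.
- **Surroundings:** the spoon, tea light, lime and garlic showed no movement in the last pictures. The salt shaker was unmoved in the last one that showed it in full. I did not check the spoon rest in the last pictures, but the arm did not go near it.

Two checks were less than clean:
- **Rear edge:** it measured at holder x of about −67 mm, where −70 mm was expected. The pictures are blurred and I put it down to edge blur, since the notebook also measured about 3 mm short at the start.
- **Last top picture:** the arm blocked the holder, so the final check rests on the side camera. The detector never reported the rubber foot, so I inferred the clamping from the bar height and the stop.

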